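# Latch the steam box and set its steam valve two turns open

## Robot

A 7-joint arm with a two-finger parallel gripper is mounted at the origin on the work surface. World frame = base frame: x ahead of the robot, y to its left, z up, the work surface at z = 0. Lengths are in m, angles in rad, forces in N, time in s.
With the tool pointing down it reaches from about 0.425 to 1.025 m from the base axis. Payload 9.4 kg.
Tool frame: the origin (TCP) lies where the fingers leave the gripper's body, on its centre line; the fingertips stand 84 mm ahead of it and the grasp point (between the pads) lies 65 mm ahead of it; z points along the fingers, y is the direction in which the jaws open and shut (so a half turn about z gives the same grasp; the last joint's range is limited). The gripper opens to 93 mm and grips with 3 to 60 N. Pads are 15 mm wide; open, the fingers measure 128 mm over their backs; the gripper's body (75 mm by 188 mm) begins 65 mm behind the grasp point.
Start: joints at [-1.269, 0.599, -0.003, 1.599, 0.002, 0.943, -0.08], TCP at [0.268, 0.674, 0.303] pointing down, gripper open.
Joint ranges: [-2.57, 2.57], [-0.35, 1.97], [-1.29, 1.29], [0.11, 2.56], [-1.05, 4.19], [0.11, 1.86], [-2.63, 2.63]. Speed limits (rad/s): [2.22, 2.22, 3.01, 3.01, 3.14, 3.14, 3.14].

## Interface

Orientations are given as a unit quaternion [w, x, y, z].
In Python, from workcell import ctrl gives the robot as it stands.
- The arm moves only by the tool drive_tool, never from a script. Its arguments are lists of equal length, an entry for each row: "translation": the shift along the world's x, y, z scaled (see below), a list of three; "spin": the turn about the world's z scaled (see below). In form: {"translation": [[tx, ty, tz], ...], "spin": [spin, ...]}. A call has 1 to 20 rows; each row shifts and turns the commanded pose from where the row before left it; what a row does not reach is not made up. The controller multiplies each number of a shift by 3 cm and each number of a turn by 0.1 rad. A row lasts 1/12 s, in which the tool goes at most 41.7 mm and 7.16 degrees, less where a joint would pass 70% of its speed; a pose out of reach is approached as far as the arm can. A call with a number of a shift or a turn outside -1 to 1 is refused whole. A call with a gripper value outside its range is refused whole. "grip" is the opening, from 0 (shut) to 1 (fully open), set as the call begins (left out, the last holds). The fingers move at their own pace and stop on an object; the grip force is fixed at half the most. Time passes only in rows, so rows that do not move let the fingers close. It gives the time, the measured TCP pose, the force and the opening at its end, in the units of the state.
- ctrl.observe(): the state, without advancing time (a new reading comes with each control period).
- ctrl.capture(name): name is "scene" or "top"; returns (picture, depth): 400x640x3 uint8, blue, green, red; 400x640 float32, m along the optical axis (not along the pixel's ray), 0 where there is no reading.
- ctrl.camera_params(name): a dict with "K" (3x3 intrinsics, pixels), "extrinsics" (4x4, takes a point from camera to world coordinates). Camera axes: x right, y down, z forward; pixel columns grow to the right and rows downward; lengths in m; the calibration is good to about 2 mm. A picture is of the moment at which its call begins. camera_params takes no time and is no camera call.
- ctrl.sign_off(): hands the job in, once; it reports no verdict.
The state is a dict: "t": time; "q": joint angles; "joint_velocities": joint speeds; "joint_efforts": joint torques, N m; "position": TCP position; "tcp_rot": TCP orientation; "contact_force": force on the tool from outside, world axes, zero at the start; "ft_torque": the same for the moment, N m; "width": finger opening in m.
Only numpy, scipy, OpenCV 4.12 (cv2) and the standard library are available. Lean on these libraries where they do the work, as an engineer would, in place of code of your own. Each camera call takes 0.05 s, during which the arm holds its last target. There are 200 camera calls.

## Task

Get the veneer steaming box ready for steam: its lid is already down, so first turn both wooden turnbuttons on the front rail so that they lie square across the front edge of the lid. Then set the steam valve beside the box: screw the spoked handwheel clockwise until it is fully shut against its stop, back it off exactly two full turns, and finish there still gripping the upright revolving handle on the wheel's rim, keeping the wheel still, ready to shut the steam off. Leave the lid shut and do not disturb the things lying around the box.

Things in the scene. Friction and masses are not known exactly. Their poses are not given: they have to be found in the camera images.
- steam_box: plywood steaming box, fixed, 120 mm high; origin on the bench; it spans x = -135 (front, to the robot) to 120 mm, y = -170 to 170 mm, z up. The front rail (x = -135 to -90) carries the turnbuttons; the lid lies flush behind it, hinged at the back. On the lid a bar handle, 24 mm high, 90 long at x = -5 mm. The valve stands outside the -y side, axis at x = -50, y = -275 mm
- lid (a joint): angle of the hinged plywood lid, rad: 0 = shut, grows as its front edge lifts; it lies shut by its own weight (0.7 kg)
- button_left (a joint): angle of the +y turnbutton, rad: 0 = parked along the rail, long arm pointing to -y of the box; pi/2 = square across the lid edge, long arm pointing to +x of the box. Grows counterclockwise seen from above. Travel -0.2 to 2.4, no stop at pi/2; stays where it is left, friction 0.06 N m. Starts between -0.1 and 0.6
- button_right (a joint): angle of the -y turnbutton, the mirror image: 0 = along the rail, long arm pointing to +y of the box; pi/2 = square across the lid edge, long arm pointing to +x of the box; grows clockwise from above. Same travel, friction and start range
- left_pivot (a point): pivot of the +y turnbutton, on the top face of the rail (120 mm above the bench), in the middle of its width; axes as the box's. The turnbutton is a dark hardwood bar, 70 mm long, 18 wide, 16 thick, from 2 to 18 mm above the rail and lid; it reaches 51 mm from the pivot on its long arm, 19 mm on the other
- left_tip (a point): middle of the end face of the long arm of the +y turnbutton, 51 mm from the pivot, at the middle of its thickness (10 mm above the rail); its x axis points outwards along the arm
- right_pivot (a point): pivot of the -y turnbutton, same bar, as left_pivot
- right_tip (a point): end of the long arm of the -y turnbutton, as left_tip
- wheel (a joint): angle of the valve handwheel, rad: 0 = fully shut, on a hard stop; grows counterclockwise from above as the valve opens, 2 pi a turn, four turns in all; starts 1.6 to 5.0 open. It stays where it is left; friction 0.11 N m (2.5 N at the handle). The wheel does not rise or sink
- wheel_hub (a point): on the handwheel's vertical axis, at the top of its hub, 138 mm above the bench. Dark steel wheel, three spokes, 99 mm over the rim; rim top at 136 mm, top of the hub's nut at 145 mm above the bench. Turns with the wheel: its -x axis points to the handle. Fully shut, the handle is on the -x side of the axis in the box frame
- handle_grip (a point): on the axis of the upright revolving handle, at the height to grip: 172 mm above the bench, 44 mm from the wheel's axis. Black plastic cylinder, 20 mm in diameter, from 138 to 195 mm above the bench; it spins freely on its own pin, so a gripper holding it can travel round the circle without turning
- handle: the same revolving handle; origin on its axis at its foot, 138 mm above the bench (its own spin is free)
- strips: loose bystander: bundle of three inlay strips, 260 x 33 x 12 mm, origin under its centre
- glue: loose bystander: glue bottle, 62 mm in diameter, 165 high, origin under its centre
- wax_tin: loose bystander: round wax tin, 72 mm in diameter, 42 high, origin under its centre
- square: loose bystander: try square, wooden stock 110 mm along its y, steel blade reaching to 160 mm along its x, 18 mm high, origin under the middle of the stock
- clamp: loose bystander: steel bar clamp lying flat, 250 mm along x, 24 mm high, origin under the middle of its bar

How it is judged:
On the way, in this order (a step that is already met when the one before it is completed fails the run):
1. both turnbuttons lie square across the lid edge (value of joint button_left between 1.3108 and 1.8308 rad and value of joint button_right between 1.3108 and 1.8308 rad), for 0.2 s.
2. the valve is shut against its stop, the turnbuttons still across the lid (all of step 1 and value of joint wheel below 0.07 rad), for 0.2 s.
At the end, for the whole second after the job is handed in: Both turnbuttons within 0.26 rad of square across the lid edge, lid shut, handwheel two turns (12.57 rad) off its stop within 0.26 rad and still, its handle gripped: over 2 N between fingers and handle, grasp point within 15 mm of the handle's axis and 40 mm of handle_grip (all of step 1 and value of joint lid below 0.03 rad and value of joint wheel between 12.306 and 12.826 rad and velocity of joint wheel between -0.1 and 0.1 rad/s and contact force between the fingers and handle above 2 N and horizontal distance between the grasp point and handle_grip below 0.015 m and distance between the grasp point and handle_grip below 0.04 m); the arm keeps its last pose, push and grip.
It fails at once if a thing lying around the box is moved more than 40 mm (distance of any of strips, glue, wax_tin, square, clamp from where it was at the start of the episode above 0.04 m).
It fails at once if the lid is lifted (value of joint lid above 0.1 rad).
It also fails if it takes over 72 s, if anything falls off the work surface, if the arm or the gripper's body presses on something with over 40 N, if the wrist force passes 120 N, or if a joint passes its speed limit or range.

## Working session

There is one attempt and no reset: what is moved stays moved. The work goes in short steps, Python scripts to look and compute and a tool call to move; the robot and the scene stay as the last step left them, time stands still between calls to the robot, and variables do not carry over. Pictures are saved under pics/ and viewed, about 8 in all and at most 12, crops included, and the job is handed in when it is done.

Besides the shell and the picture viewer there is one more tool, called after "Request:" as name(argument=value, ...), one argument or row to a line, values as JSON. drive_tool: Moves the arm, as the interface text tells. Its arguments: {"type":"object","properties":{"translation":{"type":"array","items":{"type":"array","items":{"type":"number"}}},"spin":{"type":"array","items":{"type":"number"}},"grip":{"type":"number"}},"required":["translation","spin"]}

```bash
ls; mkdir -p pics; python3 - <<'E'
from workcell import ctrl
import cv2,numpy as np
print(ctrl.observe())
for n in("top","scene"):
    im,d=ctrl.capture(n); cv2.imwrite(f"pics/{n}0.png",im); np.savez(f"{n}0.npz",im=im,d=d)
    p=ctrl.camera_params(n); print(n,np.array(p["K"]).round(1).tolist(),np.array(p["extrinsics"]).round(3).tolist())
E
```

```text
pics
{'t': 0.0, 'q': array([-1.26870662,  0.6001336 , -0.00255557,  1.60013384,  0.00185101,
        0.94289751, -0.07978163]), 'joint_velocities': array([-0.00026081, -0.00011267,  0.00224724, -0.0007349 ,  0.00045192,
        0.00142634, -0.0016516 ]), 'joint_efforts': array([-8.13387032e-04, -7.65058136e+01,  1.49707854e+00, -2.52344781e+01,
       -5.24126028e-02,  1.70082873e-02,  1.47987466e-04]), 'position': array([0.26797764, 0.67326703, 0.30185217]), 'tcp_rot': array([-5.94989806e-05,  1.88207059e-01,  9.82129058e-01, -7.83197365e-04]), 'contact_force': array([ 0.06203795, -0.39448636, -0.06013139]), 'ft_torque': array([-0.01603056, -0.06408959, -0.00465901]), 'width': 0.09310056487976594}
top [[451.6, 0.0, 317.7], [0.0, 451.6, 189.8], [0.0, 0.0, 1.0]] [[0.014, -0.981, 0.192, 0.29], [-1.0, -0.011, 0.014, 0.054], [-0.012, -0.192, -0.981, 1.434], [0.0, 0.0, 0.0, 1.0]]
scene [[452.8, 0.0, 313.4], [0.0, 452.8, 198.4], [0.0, 0.0, 1.0]] [[-0.202, 0.558, -0.805, 1.766], [0.979, 0.11, -0.169, 0.329], [-0.006, -0.822, -0.569, 1.006], [0.0, 0.0, 0.0, 1.0]]
```

View pics/top0.png

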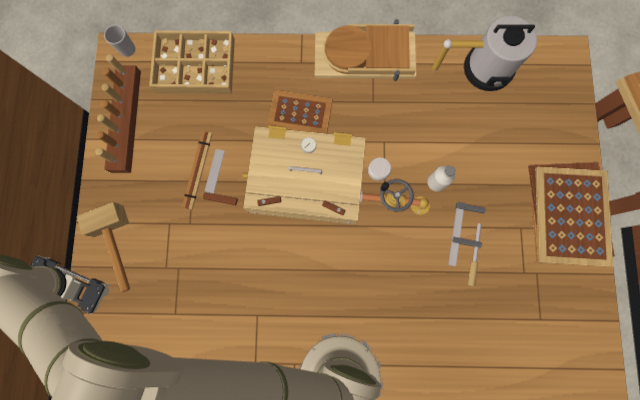

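View pics/scene0.png

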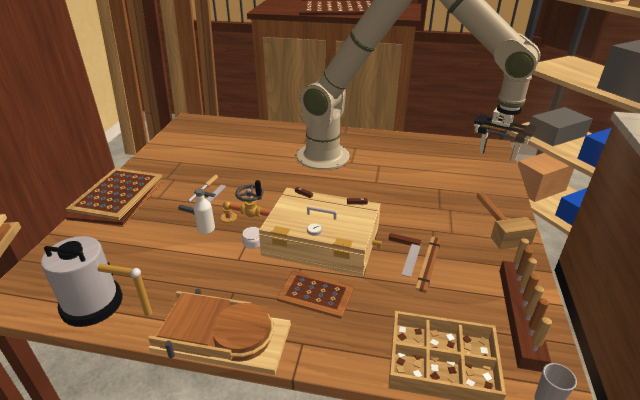

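```bash
cat > h.py <<'E'
from workcell import ctrl
import cv2,numpy as np
def load(n,f=None):
    if f: z=np.load(f); im,d=z["im"],z["d"]
    else: im,d=ctrl.capture(n)
    p=ctrl.camera_params(n); K=np.array(p["K"]);E=np.array(p["extrinsics"])
    v,u=np.mgrid[:400,:640]
    P=np.stack([(u-K[0,2])/K[0,0]*d,(v-K[1,2])/K[1,1]*d,d],-1)@E[:3,:3].T+E[:3,3]
    P[d==0]=np.nan
    return im,P,K,E
def plane(uv,z,K,E):
    uv=np.atleast_2d(uv).astype(float)
    r=np.c_[(uv[:,0]-K[0,2])/K[0,0],(uv[:,1]-K[1,2])/K[1,1],np.ones(len(uv))]@E[:3,:3].T
    return (E[:3,3]+r*((z-E[2,3])/r[:,2])[:,None])[:,:2]
E
python3 - <<'E'
from h import *
im,P,K,E=load("top","top0.npz")
hsv=cv2.cvtColor(im,cv2.COLOR_BGR2HSV)
roi=np.zeros((400,640),bool); roi[115:235,230:380]=1
m=roi&(abs(P[...,2]-.12)<.006)
c=cv2.findContours(m.astype(np.uint8),0,2)[0]; c=max(c,key=cv2.contourArea)
pts=P[c[:,0,1],c[:,0,0],:2].astype(np.float32)
r=cv2.minAreaRect(pts); print("box",r,cv2.boxPoints(r).round(4).tolist(), np.nanmedian(P[m][:,2]))
# buttons: dark on the rail
g=im.max(-1); m=roi&(g<130)&(P[...,2]>.115); m[:190]=0
n,l,s,ce=cv2.connectedComponentsWithStats(m.astype(np.uint8))
for i in range(1,n):
    if s[i,4]>25:
        yx=np.argwhere(l==i); q=plane(yx[:,::-1],.138,K,E).astype(np.float32)
        rr=cv2.minAreaRect(q); print("btn",s[i].tolist(),ce[i],np.array(rr[0]).round(4),np.array(rr[1]).round(4),rr[2],cv2.boxPoints(rr).round(3).tolist(),np.nanmedian(P[l==i][:,2]))
w=np.zeros_like(roi); w[150:225,370:430]=1
q=P[w&(P[...,2]>.15)]; print("handle hi",len(q),np.nanmedian(q,0),np.nanmax(q[:,2]))
m=w&(abs(P[...,2]-.134)<.007)&(g<110)
q=P[m][:,:2].astype(np.float32); print("wheel",len(q),cv2.minEnclosingCircle(q))
big=cv2.resize(im[110:270,180:500],None,fx=2.5,fy=2.5,interpolation=cv2.INTER_CUBIC); cv2.imwrite("pics/crop1.png",big)
E
```

```text
box ((0.6053848266601562, 0.1118457019329071), (0.34089934825897217, 0.2608030140399933), 84.57343292236328) [[0.4593999981880188, -0.045499999076128006], [0.7190999984741211, -0.07020000368356705], [0.7512999773025513, 0.26919999718666077], [0.4916999936103821, 0.2939000129699707]] 0.1207558724198643
btn [258, 196, 23, 10, 114] [269.99122807 200.51754386] [0.5103 0.2138] [0.0169 0.0661] 12.197643280029297 [[0.4950000047683716, 0.24400000274181366], [0.5090000033378601, 0.18000000715255737], [0.5249999761581421, 0.18299999833106995], [0.5120000243186951, 0.24799999594688416]] 0.1381797756679699
btn [323, 201, 22, 14, 113] [332.7079646  207.07964602] [0.493  0.0259] [0.0662 0.0169] 65.4032211303711 [[0.47200000286102295, -0.0010000000474974513], [0.4869999885559082, -0.00800000037997961], [0.5139999985694885, 0.05299999937415123], [0.49900001287460327, 0.05999999865889549]] 0.138263838590168
handle hi 57 [ 0.54838823 -0.11589209  0.19055243] 0.20376575812833853
wheel 332 ((0.5353971123695374, -0.15608052909374237), 0.05063190683722496)
```

View pics/crop1.png

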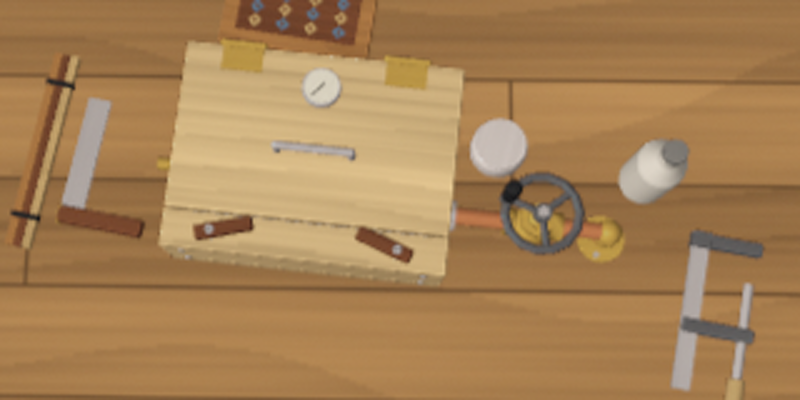

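Request:
drive_tool(
  translation=[
    [0.41,-0.935,0],
    [0.41,-0.935,0],
    [0.41,-0.935,0],
    [0.41,-0.935,0],
    [0.41,-0.935,0],
    [0.41,-0.935,0],
    [0.41,-0.935,0],
    [0.41,-0.935,0],
    [0.41,-0.935,0],
    [0.41,-0.935,0],
    [0.41,-0.935,0],
    [0.41,-0.935,0],
    [0.41,-0.935,0],
    [0.41,-0.935,0],
    [0.41,-0.935,0],
    [0.41,-0.935,0],
    [0.41,-0.935,0],
    [0,0,0],
    [0,0,0],
  ],
  spin=[-0.757,-0.757,-0.757,-0.757,-0.757,-0.757,-0.757,-0.757,-0.757,-0.757,-0.757,-0.757,-0.757,-0.757,-0.757,-0.757,-0.757,0,0],
  grip=0,
)

```text
t: 1.68
position: [0.4776, 0.1953, 0.3027]
tcp_rot: [0.0, 0.741, 0.672, -0.0]
contact_force: [-0.7, 0.4, 0.5]
width: 0.0004
```

Request:
drive_tool(
  translation=[
    [0,0,-0.75],
    [0,0,-0.75],
    [0,0,-0.75],
    [0,0,-0.5],
    [0,0,-0.27],
    [0,0,0],
    [0,0,0],
  ],
  spin=[0,0,0,0,0,0,0],
)

```text
t: 2.27
position: [0.477, 0.1974, 0.2121]
tcp_rot: [-0.0, 0.739, 0.673, -0.0]
contact_force: [-0.4, -0.0, 0.0]
width: 0.0
```

Request:
drive_tool(
  translation=[
    [0.2,-0.02,0],
    [0.2,-0.02,0],
    [0.2,-0.02,0],
    [0.2,-0.02,0],
    [0.2,-0.02,0],
    [0.2,-0.02,0],
    [0.2,-0.02,0],
    [0.15,-0.02,0],
    [0.05,0.1,0],
    [0.05,0.12,0],
    [0.05,0.12,0],
    [0.05,0.12,0],
    [0.03,0.1,0],
    [0,0.07,0],
    [0,0,0],
    [0,0,0],
  ],
  spin=[0,0,0,0,0,0,0,0,0,0,0,0,0,0,0,0],
)

```text
t: 3.6
position: [0.5314, 0.2106, 0.2123]
tcp_rot: [0.001, 0.74, 0.673, 0.001]
contact_force: [4.1, -4.7, -1.0]
width: 0.0006
```

Request:
drive_tool(
  translation=[
    [0,-0.3,0],
    [0,0,0.6],
    [0,0,0.6],
    [-0.33,-0.72,0],
    [-0.33,-0.72,0],
    [-0.33,-0.72,0],
    [-0.33,-0.72,0],
    [-0.33,-0.72,0],
    [-0.33,-0.72,0],
    [-0.33,-0.72,0],
    [0,0,0],
    [0,0,-0.5],
    [0,0,-0.4],
    [0,0,-0.3],
    [0,0,0],
    [0,0,0],
  ],
  spin=[0,0,0,0,0,0,0,0,0,0,0,0,0,0,0,0],
)

```text
t: 4.93
position: [0.4612, 0.0509, 0.2118]
tcp_rot: [-0.0, 0.74, 0.673, -0.001]
contact_force: [-0.1, -0.7, -0.4]
width: 0.0004
```

Request:
drive_tool(
  translation=[
    [0.2,-0.02,0],
    [0.2,-0.02,0],
    [0.2,-0.02,0],
    [0.2,-0.02,0],
    [0.2,-0.02,0],
    [0.2,-0.02,0],
    [0.2,-0.03,0],
    [0.2,-0.03,0],
    [0.03,-0.12,0],
    [0.03,-0.12,0],
    [0.03,-0.12,0],
    [0.02,-0.12,0],
    [0,-0.12,0],
    [0,-0.07,0],
    [0,0,0],
    [0,0,0],
    [0,0.33,0],
    [0,0,0.9],
    [0,0,0.9],
    [0,0,0.9],
  ],
  spin=[0,0,0,0,0,0,0,0,0,0,0,0,0,0,0,0,0,0,0,0],
)

```text
t: 6.6
position: [0.5114, 0.0351, 0.2935]
tcp_rot: [-0.001, 0.74, 0.673, -0.002]
contact_force: [1.1, -0.0, 1.1]
width: 0.0006
```

Request:
drive_tool(
  translation=[
    [0,-0.98,0],
    [0,-0.98,0],
    [0,-0.98,0],
    [0,-0.98,0],
    [0,-0.98,0],
    [0,-0.98,0],
    [0,-0.98,0],
    [0,-0.98,0],
    [0,-0.98,0],
    [0,-0.98,0],
    [0,-0.98,0],
    [0,-0.98,0],
    [0,0,0],
  ],
  spin=[0,0,0,0,0,0,0,0,0,0,0,0,0],
  grip=0.6,
)

```text
t: 7.68
position: [0.5108, -0.3232, 0.2931]
tcp_rot: [0.001, 0.742, 0.67, -0.002]
contact_force: [-1.1, -0.3, 0.7]
width: 0.0558
```

```bash
cat > look.py <<'E'
from h import *
import sys
im,P,K,E=load("top"); t=sys.argv[1]; im2,P2,K2,E2=load("scene")
cv2.imwrite(f"pics/top_{t}.png",np.vstack([cv2.resize(im[150:230,240:480],None,fx=2.5,fy=2.5),cv2.resize(im2[160:260,170:410],None,fx=2.5,fy=2.5)]))
g=im.max(-1); roi=np.zeros((400,640),bool); roi[180:235,230:365]=1
m=roi&(g<130)&(P[...,2]>.125)&(P[...,2]<.15)
n,l,s,ce=cv2.connectedComponentsWithStats(m.astype(np.uint8))
for i in range(1,n):
    if s[i,4]>25:
        yx=np.argwhere(l==i); q=plane(yx[:,::-1],.138,K,E).astype(np.float32)
        c,a=cv2.PCACompute(q,None); rr=cv2.minAreaRect(q)
        print("btn",c.round(4),np.sort(rr[1]).round(4),"axis deg",np.degrees(np.arctan2(a[0,1],a[0,0])).round(1))
for nm,P,im in(("top",P,im),("scene",P2,im2)):
    g=im.max(-1)
    w=(P[...,0]>.47)&(P[...,0]<.6)&(P[...,1]>-.22)&(P[...,1]<-.09)
    q=P[w&(P[...,2]>.15)&(P[...,2]<.21)&(g<80)]; 
    if len(q): print(nm,"handle",len(q),np.nanmean(q,0).round(4),"range",np.ptp(q,0).round(3)); q=q[q[:,2]>.19]; print("  top",len(q),q.mean(0).round(4))
    q=P[w&(abs(P[...,2]-.134)<.007)&(g<110)][:,:2].astype(np.float32); print(" wheel",len(q),cv2.minEnclosingCircle(q))
    q=P[(P[...,0]>.48)&(P[...,0]<.7)&(P[...,1]>-.33)&(P[...,1]<-.2)&(P[...,2]>.05)&(P[...,2]<.17)]; 
    if len(q): print(" glue",len(q),np.nanmedian(q,0).round(3),np.nanmax(q[:,1]).round(3))
E
python3 look.py a
```

```text
btn [[0.5249 0.2287]] [0.0156 0.0683] axis deg 0.0
btn [[0.5022 0.0086]] [0.0148 0.0663] axis deg -9.4
top handle 54 [ 0.5484 -0.116   0.1849] range [0.016 0.018 0.048]
  top 31 [ 0.5509 -0.1171  0.1942]
 wheel 333 ((0.5347943902015686, -0.1558225005865097), 0.050589583814144135)
 glue 580 [ 0.586 -0.291  0.107] -0.2
scene handle 69 [ 0.558  -0.1158  0.1742] range [0.021 0.022 0.044]
  top 13 [ 0.5552 -0.1169  0.192 ]
 wheel 198 ((0.538218080997467, -0.1537417471408844), 0.051164817065000534)
 glue 553 [ 0.614 -0.295  0.094] -0.2
```

View pics/top_a.png

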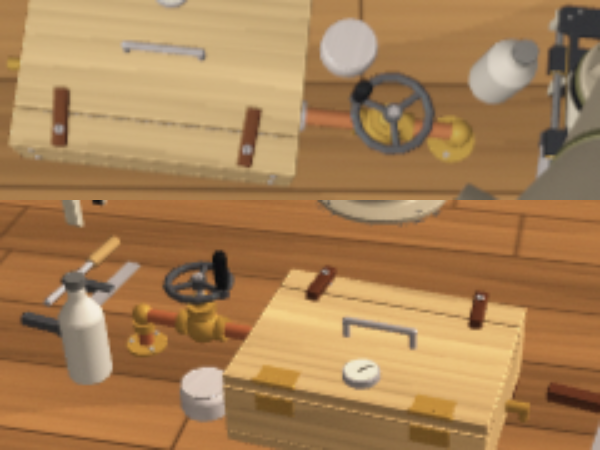

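Request:
drive_tool(
  translation=[
    [0.2,0.98,0],
    [0.2,0.98,0],
    [0.2,0.98,0],
    [0.2,0.98,0],
    [0.2,0.98,0],
    [0.2,0.98,0],
    [0.2,0.98,0],
    [0,0.03,0],
    [0,0,0],
    [0,0,0],
  ],
  spin=[0,0,0,0,0,0,0,0,0,0],
)

```text
t: 8.62
position: [0.5541, -0.1102, 0.293]
tcp_rot: [-0.0, 0.739, 0.673, -0.0]
contact_force: [0.2, -0.4, 0.5]
width: 0.0559
```

Request:
drive_tool(
  translation=[
    [0,-0.2,0],
    [0,0,-0.5],
    [0,0,-0.6],
    [0,0,-0.57],
    [0,0,0],
    [0,0,0],
  ],
  spin=[0,0,0,0,0,0],
)

```text
t: 9.12
position: [0.5539, -0.1185, 0.2427]
tcp_rot: [-0.001, 0.741, 0.672, -0.001]
contact_force: [-0.4, -0.3, 0.6]
width: 0.0558
```

Request:
drive_tool(
  translation=[
    [0,0,0],
    [0,0,0],
    [0,0,0],
    [0,0,0],
    [0,0,0],
    [0,0,0],
    [0,0,0],
    [0,0,0],
  ],
  spin=[0,0,0,0,0,0,0,0],
  grip=0,
)

```text
t: 9.78
position: [0.5543, -0.1171, 0.2432]
tcp_rot: [-0.0, 0.74, 0.673, -0.0]
contact_force: [-3.3, 0.1, 5.1]
width: 0.0197
```

Request:
drive_tool(
  translation=[
    [0.222,-0.128,0],
    [0.196,-0.165,0],
    [0.165,-0.196,0],
    [0.128,-0.222,0],
    [0.088,-0.241,0],
    [0.044,-0.252,0],
    [0,-0.256,0],
    [-0.044,-0.252,0],
    [-0.088,-0.241,0],
    [0,0,0],
    [0,0,0],
  ],
  spin=[0,0,0,0,0,0,0,0,0,0,0],
)

```text
t: 10.7
position: [0.5735, -0.1755, 0.2431]
tcp_rot: [-0.002, 0.74, 0.672, -0.001]
contact_force: [-10.6, 2.9, 12.3]
width: 0.0197
```

Request:
drive_tool(
  translation=[
    [-0.188,-0.192,0],
    [-0.165,-0.196,0],
    [-0.196,-0.165,0],
    [-0.222,-0.128,0],
    [-0.241,-0.088,0],
    [-0.252,-0.044,0],
    [-0.256,0,0],
    [-0.252,0.044,0],
    [-0.241,0.088,0],
    [-0.222,0.128,0],
    [-0.196,0.165,0],
    [-0.165,0.196,0],
    [-0.128,0.222,0],
    [0,0,0],
    [0,0,0],
  ],
  spin=[0,0,0,0,0,0,0,0,0,0,0,0,0,0,0],
)

```text
t: 11.95
position: [0.4931, -0.1736, 0.2431]
tcp_rot: [-0.001, 0.74, 0.673, -0.0]
contact_force: [-0.4, 2.1, 8.0]
width: 0.0194
```

Request:
drive_tool(
  translation=[
    [-0.088,0.241,0],
    [-0.044,0.252,0],
    [0,0.15,0],
    [0,0,0],
    [0,0,0],
  ],
  spin=[0,0,0,0,0],
)

```text
t: 12.37
position: [0.4895, -0.1541, 0.2431]
tcp_rot: [-0.001, 0.74, 0.673, -0.0]
contact_force: [-0.6, 2.5, 8.7]
width: 0.0195
```

Request:
drive_tool(
  translation=[
    [0.01,0.1,0],
    [0.01,0.1,0],
    [0,0,0],
    [0,0,0],
    [0,0,0],
  ],
  spin=[0,0,0,0,0],
)

```text
t: 12.78
position: [0.4897, -0.1511, 0.2431]
tcp_rot: [0.001, 0.74, 0.672, -0.001]
contact_force: [-3.2, -9.8, 5.1]
width: 0.0197
```

Request:
drive_tool(
  translation=[
    [0,0.08,0],
    [0,0.05,0],
    [0,0,0],
    [0,0,0],
    [0,0,0],
    [0,0,0],
  ],
  spin=[0,0,0,0,0,0],
)

```text
t: 13.28
position: [0.4896, -0.1503, 0.2432]
tcp_rot: [0.002, 0.741, 0.671, -0.002]
contact_force: [-2.8, -22.9, 0.5]
width: 0.0195
```

Request:
drive_tool(
  translation=[
    [0,-0.24,0],
    [0,0,0],
    [0,0,0],
  ],
  spin=[0,0,0],
)

```text
t: 13.53
position: [0.4896, -0.1529, 0.2431]
tcp_rot: [-0.001, 0.74, 0.672, -0.001]
contact_force: [-1.8, -2.8, 8.8]
width: 0.0195
```

```bash
python3 look.py b
```

```text
btn [[0.5249 0.2287]] [0.0154 0.0682] axis deg 0.4
btn [[0.5022 0.0085]] [0.015  0.0663] axis deg -9.5
 wheel 102 ((0.5366766452789307, -0.1360100954771042), 0.04057365655899048)
 glue 86 [ 0.608 -0.308  0.163] -0.289
scene handle 28 [ 0.4859 -0.147   0.1821] range [0.034 0.017 0.055]
  top 11 [ 0.4797 -0.1467  0.198 ]
 wheel 224 ((0.5341210961341858, -0.15423353016376495), 0.052754126489162445)
 glue 563 [ 0.615 -0.294  0.092] -0.2
```

Request:
drive_tool(
  translation=[
    [0,-0.256,0],
    [0.044,-0.252,0],
    [0.088,-0.241,0],
    [0.128,-0.222,0],
    [0.165,-0.196,0],
    [0.196,-0.165,0],
    [0.222,-0.128,0],
    [0.241,-0.088,0],
    [0.252,-0.044,0],
    [0.256,0,0],
    [0.252,0.044,0],
    [0.241,0.088,0],
    [0.222,0.128,0],
    [0.196,0.165,0],
    [0.165,0.196,0],
    [0.128,0.222,0],
    [0.088,0.241,0],
    [0.044,0.252,0],
    [0,0,0],
  ],
  spin=[0,0,0,0,0,0,0,0,0,0,0,0,0,0,0,0,0,0,0],
)

```text
t: 15.22
position: [0.5776, -0.1584, 0.2431]
tcp_rot: [-0.001, 0.739, 0.673, -0.001]
contact_force: [-3.0, 3.0, 10.2]
width: 0.0194
```

Request:
drive_tool(
  translation=[
    [0,0.256,0],
    [-0.044,0.252,0],
    [-0.088,0.241,0],
    [-0.128,0.222,0],
    [-0.165,0.196,0],
    [-0.196,0.165,0],
    [-0.222,0.128,0],
    [-0.241,0.088,0],
    [-0.252,0.044,0],
    [-0.256,0,0],
    [-0.252,-0.044,0],
    [-0.241,-0.088,0],
    [-0.222,-0.128,0],
    [-0.196,-0.165,0],
    [-0.165,-0.196,0],
    [-0.128,-0.222,0],
    [-0.088,-0.241,0],
    [-0.044,-0.252,0],
    [0,0,0],
  ],
  spin=[0,0,0,0,0,0,0,0,0,0,0,0,0,0,0,0,0,0,0],
)

```text
t: 16.8
position: [0.4895, -0.1532, 0.2431]
tcp_rot: [-0.001, 0.74, 0.672, -0.0]
contact_force: [-0.7, -2.1, 8.4]
width: 0.0195
```

Request:
drive_tool(
  translation=[
    [0,-0.256,0],
    [0.044,-0.252,0],
    [0.088,-0.241,0],
    [0.128,-0.222,0],
    [0.165,-0.196,0],
    [0.196,-0.165,0],
    [0.222,-0.128,0],
    [0.241,-0.088,0],
    [0.252,-0.044,0],
    [0.256,0,0],
    [0.252,0.044,0],
    [0.241,0.088,0],
    [0.222,0.128,0],
    [0.196,0.165,0],
    [0.165,0.196,0],
    [0.128,0.222,0],
    [0.088,0.241,0],
    [0.044,0.252,0],
    [0,0,0],
  ],
  spin=[0,0,0,0,0,0,0,0,0,0,0,0,0,0,0,0,0,0,0],
)

```text
t: 18.38
position: [0.5775, -0.159, 0.2431]
tcp_rot: [-0.001, 0.74, 0.673, -0.0]
contact_force: [-1.5, 1.7, 10.6]
width: 0.0193
```

Request:
drive_tool(
  translation=[
    [0,0.256,0],
    [-0.044,0.252,0],
    [-0.088,0.241,0],
    [-0.128,0.222,0],
    [-0.165,0.196,0],
    [-0.196,0.165,0],
    [-0.222,0.128,0],
    [-0.241,0.088,0],
    [-0.252,0.044,0],
    [-0.256,0,0],
    [-0.252,-0.044,0],
    [-0.241,-0.088,0],
    [-0.222,-0.128,0],
    [-0.196,-0.165,0],
    [-0.165,-0.196,0],
    [-0.128,-0.222,0],
    [-0.088,-0.241,0],
    [-0.044,-0.252,0],
    [0,0,0],
    [0,0,0],
  ],
  spin=[0,0,0,0,0,0,0,0,0,0,0,0,0,0,0,0,0,0,0,0],
)

```text
t: 20.05
position: [0.4895, -0.1531, 0.2431]
tcp_rot: [-0.001, 0.74, 0.672, -0.0]
contact_force: [-1.0, -3.1, 8.3]
width: 0.0196
```

Request:
drive_tool(
  translation=[
    [0,0,0],
    [0,0,0],
    [0,0,0],
    [0,0,0],
    [0,0,0],
    [0,0,0],
  ],
  spin=[0,0,0,0,0,0],
)

```text
t: 20.55
position: [0.4895, -0.1529, 0.2431]
tcp_rot: [-0.001, 0.74, 0.673, -0.0]
contact_force: [-0.7, -2.0, 8.5]
width: 0.0196
```

```bash
python3 look.py c
```

```text
btn [[0.525  0.2288]] [0.0156 0.0627] axis deg 0.1
btn [[0.5023 0.0085]] [0.0148 0.0663] axis deg -9.6
 wheel 103 ((0.5366376638412476, -0.1359749734401703), 0.040623415261507034)
 glue 85 [ 0.61  -0.307  0.164] -0.288
scene handle 25 [ 0.4846 -0.1462  0.184 ] range [0.024 0.016 0.051]
  top 10 [ 0.4816 -0.1456  0.1981]
 wheel 230 ((0.5365124344825745, -0.15895527601242065), 0.05167560651898384)
 glue 563 [ 0.614 -0.295  0.093] -0.201
```

View pics/top_c.png

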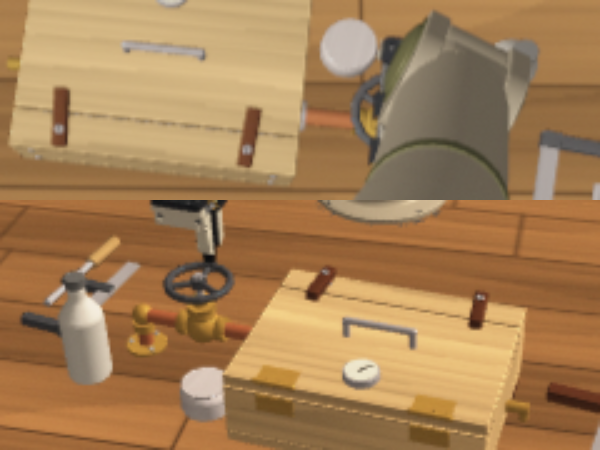

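The picture shows both buttons across the lid edge (crop pixels about (60,117) and (249,137)). The lid is shut, the gripper is on the handle at about (208,250), and the bystanders in view haven't moved. I'll hand it in.

```bash
python3 -c "
from workcell import ctrl
print(ctrl.sign_off())"
```

```text
the job is handed in; nothing more can be done
None
```

The job is handed in at about 20.6 s of the 72 s allowed; the hand-in returns no verdict.

- **Turnbuttons:** I pushed both round with the closed fingertips. In the last image they are about 0.10 rad (left) and 0.07 rad (right) from square by my box-yaw estimate. The limit is 0.26 rad. The lid looks shut.
- **Valve:** I gripped the handle and turned the wheel clockwise to its stop. The force against it rose to about 23 N while the handle moved less than 1 mm. I then turned it back 720° counterclockwise. The handle came back within about 1.6 mm of the stop position, which puts the wheel about 0.04 rad off two turns (limit 0.26 rad).
- **Grip:** The fingers are closed on the 20 mm handle (opening 19.6 mm) and holding still, about 6 mm above `handle_grip`.
- **Bystanders:** The glue bottle and wax tin look unmoved. I did not measure the strips, square or clamp again, but the arm never went low near them.

Two things were less certain. A steady upward reading of about 8 N stayed on the tool while holding the handle, with no sign of slipping. In the last two looks the top camera's wheel fit was unusable because the arm hid the wheel, so I judged the wheel angle from the tool position.

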